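# Free the grinding balls stuck in a bottle neck

## Task

Two steel grinding balls have hung up inside the neck of the clear glass bottle that lies tilted on its rocking stand. Tap that bottle's neck gently from above, as often as it takes, until both balls have dropped into the blue tray under its mouth. Leave the amber bottle and its stand untouched.

Things in the scene. Friction and masses are not known exactly. Their poses are not given: they have to be found in the camera images.
- clear_stand: Grey base plate 280 x 120 x 10 mm, two 155 mm posts at y = +-52 mm and, pivoted between them at z = 150 mm, the tilted clear bottle (black collar). Origin: on the bench under the pivot; x: the way the neck points, seen from above; z up. Fixed on the plate, the open blue tray: x 47 to 187, y -55 to 55, floor z 14, rim z 50 mm. The bottle reaches up to 210 mm above the bench.
- tap_point (a point): Where to tap: top of the clear bottle's neck (28 mm across), 14 mm behind its white-rimmed mouth; at rest at (99, 0, 117) mm in the stand's frame. The neck slopes 26 degrees down. Pushed down here the bottle rocks neck-down against a spring (3 N to start, 8 N at 30 mm, hard stop at 45 mm) and springs back. Balls start to pass at 10 mm; a tap of 20 to 30 mm in half a second usually frees them.
- amber_stand: The stand with the amber glass bottle (black collar), which must not be touched. Built like the clear bottle's stand in every dimension, with origin and axes defined the same way and an empty blue tray of its own; two white balls sit in the neck of its bottle. Either stand may be the one on the left.
- steel_ball1: Polished steel ball, 16 mm across, about 17 g; at the start held behind a small rib inside the clear bottle's neck (bore 22 mm), some 35 mm back from the mouth. Origin at its centre; its orientation means nothing. Lying in the tray its centre is 22 mm above the bench.
- steel_ball2: Polished steel ball, 16 mm across, about 17 g; at the start held behind a small rib just inside the mouth of the clear bottle, some 10 mm back. Origin at its centre; its orientation means nothing. Lying in the tray its centre is 22 mm above the bench.

How it is judged:
By the outcome, as a careful person would: the job done as asked, in the order asked, and still so for the second after the job is handed in, with the robot touching nothing.
It also fails if it takes over 32 s, if anything falls off the work surface, if the arm or the gripper's body presses on something with over 40 N, if the wrist force passes 120 N, or if a joint passes its speed limit or range.

## Robot

A 7-joint arm with a two-finger parallel gripper is mounted at the origin on the work surface. World frame = base frame: x ahead of the robot, y to its left, z up, the work surface at z = 0. Lengths are in m, angles in degrees, forces in N, time in s.
With the tool pointing down it reaches from about 0.425 to 0.875 m from the base axis. Payload 4.7 kg.
Tool frame: the origin (TCP) lies between the finger pads; the fingertips stand env.finger_overhang ahead of it and the grasp point (between the pads) lies 5 mm behind it (env.finger_overhang is the distance from the TCP to the fingertips, in m); z points along the fingers, y is the line along which they close (so a half turn about z gives the same grasp; the last joint's range is limited). The gripper opens to 87 mm and grips with 3 to 60 N. Pads are 19 mm wide; open, the fingers measure 117 mm over their backs; the gripper's body (75 mm by 190 mm) begins 51 mm behind the grasp point.
Start: joints at [74.605, 18.392, -4.016, 83.108, 1.295, 78.541, -3.26], TCP at [0.181, -0.624, 0.237] pointing down, gripper open.
Joint ranges: [-163.93, 163.93], [-17.29, 119.83], [-79.2, 71.16], [3.27, 140.29], [-89.18, 269.18], [5.43, 117.66], [-154.24, 154.24]. Speed limits (degrees/s): [147.25, 147.25, 180, 180, 180, 180, 180].

## Interface

Orientations are given as [roll, pitch, yaw] about the fixed x, y, z axes, in that order (R = Rz(yaw) Ry(pitch) Rx(roll)).
In Python, from cell import telemetry, eyes, env, models gives the robot as it stands. The module is installed in compiled form; this text tells all that it offers.
- The arm moves only by the tool drive_tool, never from a script. Its arguments are lists of equal length, an entry for each row: "angular": the turn, a rotation vector about the tool's x, y, z in rad, a list of three; "delta_pos": the shift along the tool's x, y, z in cm, a list of three; "gripper": the finger opening in cm, from 0 to 8.7. A call has 1 to 20 rows; each row shifts and turns the commanded pose from where the row before left it, along the tool's axes as they then stand; what a row does not reach is not made up. A row lasts 1/10 s, in which the tool goes at most 50 mm and 8.59 degrees, less where a joint would pass 70% of its speed; a pose out of reach is approached as far as the arm can. A call with a gripper value outside its range is refused whole. The fingers move at their own pace and stop on an object; "squeeze" is the grip in N (left out, the last holds). Time passes only in rows, so rows that do not move let the fingers close. It gives the time, the measured TCP pose, the force, the opening and the grip force at its end, in the units of the state.
- telemetry.get_obs(): the state, without advancing time (a new reading comes with each control period).
- eyes.read_camera(name): name is "side" or "top"; returns a dict with "pixels" (384x512x3 uint8, red, green, blue), "mtx" (3x3 intrinsics, pixels), "origin" and "orientation" of the camera in the world. Camera axes: x right, y down, z forward; pixel columns grow to the right and rows downward; lengths in m; the calibration is good to about 2 mm. A picture is of the moment at which its call begins. There is no depth.
- env.sign_off(): hands the job in; it is judged then, once.
Trained networks look in a picture, given as the dict that the camera call returned (one of the last four; its "shot" number tells which), for a name from the list of things; names that differ only in an ending like _2 or _b are one class to them, and where a whole thing is asked for, a point or a joint stands for the part that bears it (a point fixed in the world has none). Each returns a list of dicts, best first, with "p" (0 to 1); they miss things now and then, are a little off and sometimes report something else, mostly with a low value. They report only what shows in the picture. A call takes as long as a camera call.
- models.search_frame(picture, target): "centre" ([column, row] in pixels, amid what is visible of it).
- models.cut_out(picture, target): "pixels" (384x512 bool, what is visible of it) and "centre" ([column, row] in pixels, amid what is visible of it).
The state is a dict: "time_s": time; "qpos": joint angles; "joint_velocities": joint speeds; "effort": joint torques, N m; "tool_pos": TCP position; "tool_rot": TCP orientation; "force": force on the tool from outside, world axes, zero at the start; "wrist_torque": the same for the moment, N m; "grip_width": finger opening in m; "grasp_force": force on a finger pad.
Only numpy, scipy, OpenCV 4.12 (cv2) and the standard library are available. Lean on these libraries where they do the work, as an engineer would, in place of code of your own. Each camera call takes 0.05 s, during which the arm holds its last target. There are 200 camera calls.

## Working session

There is one attempt and no reset: what is moved stays moved. The work goes in short steps, Python scripts to look and compute and a tool call to move; the robot and the scene stay as the last step left them, time stands still between calls to the robot, and variables do not carry over. Pictures are saved under pics/ and viewed, at most 10 in all, crops included, and the job is handed in when it is done.

Besides the shell and the picture viewer there is one more tool, called after "Emit:" by a JSON object that holds its "op" and its "data". drive_tool: Moves the arm, as the interface text tells. Its arguments: {"type":"object","properties":{"angular":{"type":"array","items":{"type":"array","items":{"type":"number"}}},"delta_pos":{"type":"array","items":{"type":"array","items":{"type":"number"}}},"gripper":{"type":"array","items":{"type":"number"}},"squeeze":{"type":"number"}},"required":["angular","delta_pos","gripper"]}

```bash
mkdir -p pics; cat > h.py <<'E'
import numpy as np, cv2
from cell import telemetry, eyes, env, models
from scipy.spatial.transform import Rotation as R
def rot(o):
    o=np.array(o,float)
    if o.shape==(3,3): return o
    if o.size==3: return R.from_euler('xyz',o,degrees=True).as_matrix()
    return R.from_quat(o).as_matrix()
def ray(p,uv):
    d=np.linalg.inv(np.array(p['mtx']))@np.array([uv[0],uv[1],1.]); d=rot(p['orientation'])@d
    return np.array(p['origin']),d/np.linalg.norm(d)
def proj(p,X):
    c=np.array(p['mtx'])@(rot(p['orientation']).T@(np.array(X)-np.array(p['origin']))); return c[:2]/c[2]
def tri(p1,u1,p2,u2):
    a,d=ray(p1,u1);b,e=ray(p2,u2)
    s=np.linalg.lstsq(np.c_[d,-e],b-a,rcond=None)[0]
    x,y=a+s[0]*d,b+s[1]*e; return (x+y)/2,np.linalg.norm(x-y)
def atz(p,u,z):
    o,d=ray(p,u); return o+d*(z-o[2])/d[2]
def save(p,n): cv2.imwrite('pics/'+n,p['pixels'][:,:,::-1])
E
python3 - <<'E'
from h import *
s=eyes.read_camera('side');t=eyes.read_camera('top')
save(s,'s0.png');save(t,'t0.png')
print(s['orientation'],s['origin'],t['orientation'],t['origin'],env.finger_overhang)
for n in ['clear_stand','tap_point','amber_stand','steel_ball1','steel_ball2']:
  for k,p in(('s',s),('t',t)):
    print(n,k,[(np.round(r['centre']).tolist(),round(r['p'],2)) for r in models.search_frame(p,n)[:3]])
o=telemetry.get_obs();print(o['time_s'],o['tool_pos'],o['tool_rot'],o['force'])
E
```

```text
[-127.2569472    -0.60661827 -135.14199271] [0.06860148 0.44886866 0.58663467] [-166.36865117    0.3709261   -93.29833143] [0.29450522 0.01129554 1.05028016] 0.014
clear_stand s [([326.0, 184.0], 0.77)]
clear_stand t [([317.0, 207.0], 0.88)]
tap_point s [([342.0, 151.0], 0.67)]
tap_point t [([321.0, 212.0], 0.77)]
amber_stand s [([213.0, 285.0], 0.91)]
amber_stand t []
steel_ball1 s []
steel_ball1 t [([183.0, 233.0], 0.17)]
steel_ball2 s []
steel_ball2 t [([183.0, 233.0], 0.17)]
0.6 [ 0.18137336 -0.62419631  0.23657957] [1.79996096e+02 2.76360378e-03 1.62064463e+01] [ 0.24550722  0.43239353 -0.49523492]
```

View pics/s0.png

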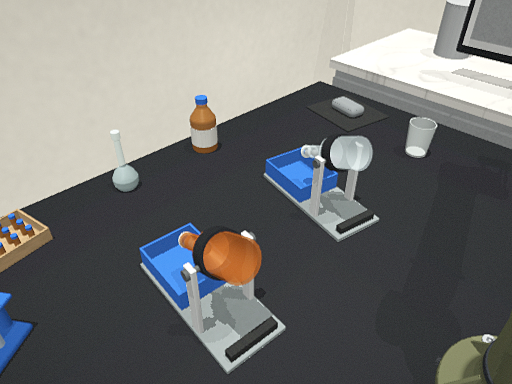

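View pics/t0.png

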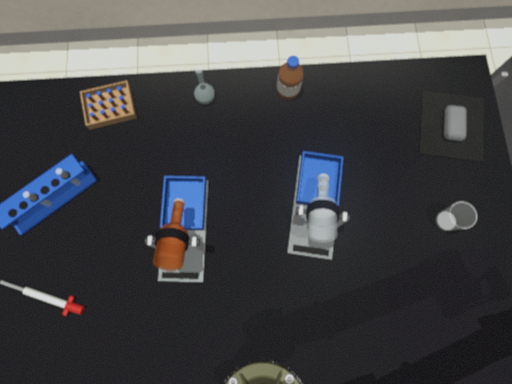

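The clear bottle is the right-hand stand (top view about (320,207), side view about (325,180)), with its neck pointing away from the robot. The amber stand is to the left. I'll zoom in on the clear stand to get corner pixels.

```bash
python3 - <<'E'
import cv2,numpy as np
a=cv2.imread('pics/t0.png')[145:265,275:360];b=cv2.imread('pics/s0.png')[125:245,255:385]
a=cv2.resize(a,None,fx=5,fy=5,interpolation=cv2.INTER_CUBIC)
b=cv2.resize(b,None,fx=5,fy=5,interpolation=cv2.INTER_CUBIC)
cv2.imwrite('pics/a.png',a);cv2.imwrite('pics/b.png',b)
E
```

```text
(no output)
```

View pics/a.png

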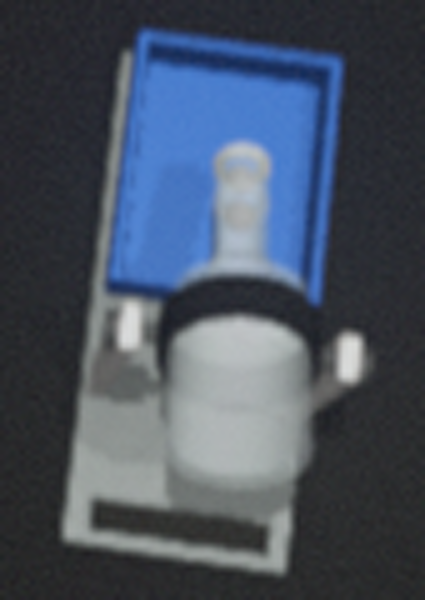

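View pics/b.png

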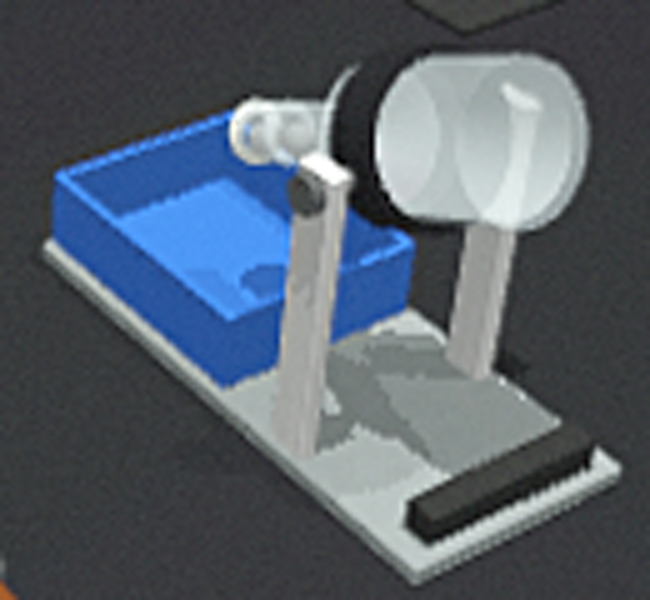

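Crop pixels read off. Top: tray rim corners (138,30), (343,58), (107,290), and post tops (131,327), (351,357). Side: rim corners (55,178), (230,318), (412,240), near post top (327,168), white mouth ring (250,132). Next I'll fit the stand pose to these.

```bash
python3 - <<'E'
from h import *
from scipy.optimize import least_squares
s=eyes.read_camera('side');t=eyes.read_camera('top')
f=lambda x,o:(np.array(x)+.5)/5-.5+np.array(o)
T=[((138,30),(187,55,50)),((343,58),(187,-55,50)),((107,290),(47,55,50)),((131,327),(0,52,155)),((351,357),(0,-52,155))]
S=[((55,178),(187,55,50)),((230,318),(47,55,50)),((412,240),(47,-55,50)),((327,168),(0,52,155))]
obs=[(t,f(a,(275,145)),np.array(b)/1e3) for a,b in T]+[(s,f(a,(255,125)),np.array(b)/1e3) for a,b in S]
def W(q,X): return np.array([q[0],q[1],q[3] if len(q)>3 else 0])+R.from_euler('z',q[2]).apply(X)
for n in(3,4):
  r=least_squares(lambda q:np.concatenate([proj(p,W(q,X))-u for p,u,X in obs]),[.45,-.1,0,0][:n])
  print(n,r.x,np.degrees(r.x[2]));print(np.round(r.fun.reshape(-1,2),1).tolist())
  print('tap',W(r.x,np.array([.099,0,.117])))
q=r.x[:3]
m,e=tri(t,f((243,160),(275,145)),s,f((250,132),(255,125)));print('mouth',m,e)
for p in(s,t): print(proj(p,W(q,np.array([.099,0,.117]))), [x['centre'] for x in models.search_frame(p,'tap_point')[:1]])
g=W(q,np.zeros(3));print(R.from_euler('z',-q[2]).apply(m-g))
a=[models.search_frame(s,'amber_stand')[0]['centre']];print(atz(s,a[0],.05))
print([f"{proj(t,W(q,np.array([.113,0,.11])))}"])
E
```

```text
3 [ 0.45435684 -0.16800465 -0.19552968] -11.20302518436657
[[-0.0, 1.0], [-1.0, 0.5], [0.6, -1.7], [0.1, 0.5], [-0.0, 0.4], [-0.5, -0.7], [-0.1, 0.0], [0.5, 0.3], [-0.1, -0.8]]
tap [ 0.55147038 -0.18723898  0.117     ]
4 [ 0.45481438 -0.16854745 -0.19538368 -0.00116126] -11.194660185624523
[[0.1, 1.0], [-0.9, 0.5], [0.8, -1.8], [0.2, 0.4], [0.1, 0.3], [-0.5, -0.4], [-0.1, 0.3], [0.4, 0.5], [-0.2, -0.5]]
tap [ 0.55193074 -0.1877676   0.11583874]
mouth [ 0.56104499 -0.19102362  0.09555444] 0.00024619947457289347
[307.39588814 144.93414904] [[341.0, 150.0]]
[323.86746605 177.79980126] [[322.8, 213.9]]
[ 0.10857298 -0.00142461  0.09555444]
[0.43266572 0.19297322 0.05      ]
['[323.86624401 173.31971665]']
```

Emit:
{"op": "drive_tool", "data": {"angular": [[0,0,0],[0,0,0],[0,0,0],[0,0,0],[0,0,0],[0,0,0],[0,0,0],[0,0,0],[0,0,0],[0,0,0],[0,0,0],[0,0,0],[0,0,0],[0,0,0],[0,0,0],[0,0,0],[0,0,0],[0,0,0],[0,0,0],[0,0,0]], "delta_pos": [[0,0,-1.5],[0,0,-1.5],[2.7,-1.74,0],[2.7,-1.74,0],[2.7,-1.74,0],[2.7,-1.74,0],[2.7,-1.74,0],[2.7,-1.74,0],[2.7,-1.74,0],[2.7,-1.74,0],[2.7,-1.74,0],[2.7,-1.74,0],[2.7,-1.74,0],[2.7,-1.74,0],[2.7,-1.74,0],[2.7,-1.74,0],[2.7,-1.74,0],[2.7,-1.74,0],[2.7,-1.74,0],[2.7,-1.74,0]], "gripper": [0,0,0,0,0,0,0,0,0,0,0,0,0,0,0,0,0,0,0,0]}}

```text
time_s: 2.85
tool_pos: [0.562, -0.1871, 0.2687]
tool_rot: [179.9, -0.1, 16.2]
force: [-0.3, -0.8, 0.6]
grip_width: 0.0004
grasp_force: 0.0
```

Emit:
{"op": "drive_tool", "data": {"angular": [[0,0,0.08],[0,0,0.08],[0,0,0.08],[0,0,0.08],[0,0,0.08],[0,0,0.08],[0,-0.1,0],[0,-0.1,0],[0,-0.1,0],[0,-0.1,0],[0,-0.1,0],[0,0,0]], "delta_pos": [[0,0,0],[0,0,0],[0,0,0],[0,0,0],[0,0,0],[0,0,0],[0,0,0],[0,0,0],[0,0,0],[0,0,0],[0,0,0],[0,0,0]], "gripper": [0,0,0,0,0,0,0,0,0,0,0,0]}}

```text
time_s: 4.05
tool_pos: [0.5619, -0.1879, 0.2635]
tool_rot: [-179.9, 28.9, -11.3]
force: [0.9, -0.5, -0.6]
grip_width: 0.0006
grasp_force: 0.0
```

```bash
cat > m.py <<'E'
from h import *
import sys
o=telemetry.get_obs();Rt=rot(o['tool_rot']);p=np.array(o['tool_pos']);tip=p+Rt[:,2]*env.finger_overhang
print(o['time_s'],p,o['tool_rot'],'ztool',Rt[:,2],'tip',tip,o['force'],o['qpos'],o['grip_width'])
if len(sys.argv)>1:
  g=np.array(eval(sys.argv[1])); print('tool delta cm',Rt.T@(g-tip)*100)
print('down in tool',Rt.T@[0,0,-1])
E
python3 m.py '[.5515,-.1875,.130]'
```

```text
4.05 [ 0.56193146 -0.1879281   0.26352955] [-179.90735613   28.93017241  -11.25140181] ztool [-0.47412993  0.09597099 -0.87520876] tip [ 0.55529364 -0.18658451  0.25127663] [ 0.89817309 -0.53108944 -0.58526704] [ 28.33857893  34.70686304 -22.55317547  64.02241098  10.91339872
 112.4111554  -93.49581797] 0.0005807137503977648
tool delta cm [ 5.55666772  0.18124821 10.78531868]
down in tool [0.48374334 0.00141516 0.87520876]
```

Emit:
{"op": "drive_tool", "data": {"angular": [[0,0.12,0],[0,0,0],[0,0,0],[0,0,0],[0,0,0],[0,0,0],[0,0,0]], "delta_pos": [[0,0,0],[0.75,0,1.85],[0.75,0,1.85],[0.75,0,1.85],[0.75,0,1.85],[0.37,0,0.93],[0,0,0]], "gripper": [0,0,0,0,0,0,0]}}

```text
time_s: 4.75
tool_pos: [0.5605, -0.1881, 0.1769]
tool_rot: [180.0, 21.8, -11.3]
force: [-0.1, 0.1, -0.0]
grip_width: 0.0009
grasp_force: 0.0
```

```bash
python3 m.py '[.5515,-.1875,.127]'; python3 - <<'E'
from h import *
s=eyes.read_camera('side');p=s['pixels'][60:240,230:430,::-1]
cv2.imwrite('pics/s1.png',cv2.resize(p,None,fx=3,fy=3,interpolation=cv2.INTER_CUBIC))
E
```

```text
4.75 [ 0.56049315 -0.18810568  0.17688806] [179.9728954   21.75817129 -11.32996119] ztool [-0.36355881  0.07236148 -0.92875659] tip [ 0.55540333 -0.18709262  0.16388547] [-0.13032439  0.09804877 -0.03811866] [ 30.88533358  31.53275686 -23.12364702  76.7210863   10.91820938
  95.91037062 -93.72111185] 0.0008986892926575216
tool delta cm [1.01928057 0.11494192 3.56472338]
down in tool [ 3.70689897e-01 -4.39361824e-04  9.28756592e-01]
```

View pics/s1.png

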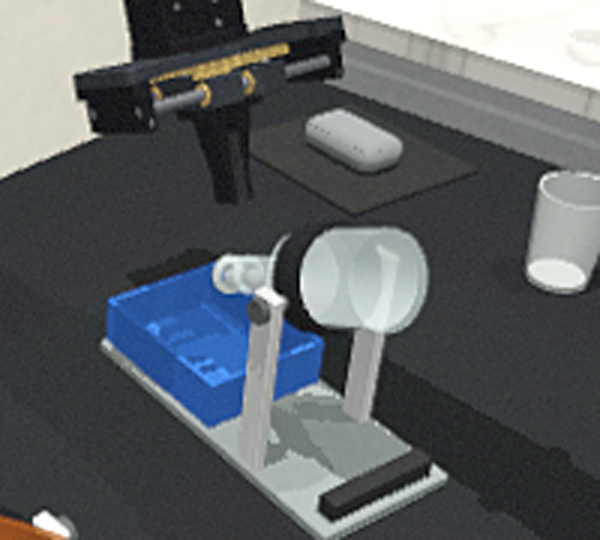

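The finger tips are over the neck (crop (235,200) above (250,265)), and the gripper body is clear of the bottle. Now the approach and first tap.

Emit:
{"op": "drive_tool", "data": {"angular": [[0,0,0],[0,0,0],[0,0,0],[0,0,0],[0,0,0]], "delta_pos": [[0.25,0.03,0.89],[0.25,0.03,0.89],[0.25,0.03,0.89],[0.25,0.03,0.89],[0,0,0]], "gripper": [0,0,0,0,0]}}

```text
time_s: 5.3
tool_pos: [0.5559, -0.1882, 0.1381]
tool_rot: [-180.0, 21.9, -11.3]
force: [-0.7, -0.7, -0.9]
grip_width: 0.0005
grasp_force: 0.0
```

Emit:
{"op": "drive_tool", "data": {"angular": [[0,0,0],[0,0,0],[0,0,0],[0,0,0],[0,0,0]], "delta_pos": [[0.26,0,0.65],[0.26,0,0.65],[0.26,0,0.65],[0.26,0,0.65],[0.26,0,0.65]], "gripper": [0,0,0,0,0]}}

```text
time_s: 5.8
tool_pos: [0.5573, -0.1885, 0.1053]
tool_rot: [180.0, 21.7, -11.3]
force: [0.6, 0.4, 5.8]
grip_width: 0.0004
grasp_force: 2.5
```

Emit:
{"op": "drive_tool", "data": {"angular": [[0,0,0],[0,0,0],[0,0,0],[0,0,0],[0,0,0],[0,0,0],[0,0,0]], "delta_pos": [[-0.26,0,-0.65],[-0.26,0,-0.65],[-0.26,0,-0.65],[-0.26,0,-0.65],[-0.26,0,-0.65],[0,0,0],[0,0,0]], "gripper": [0,0,0,0,0,0,0]}}

```text
time_s: 6.5
tool_pos: [0.5564, -0.1883, 0.1396]
tool_rot: [180.0, 21.8, -11.3]
force: [-0.1, 0.6, -0.0]
grip_width: 0.0004
grasp_force: 0.0
```

```bash
python3 m.py '[.5515,-.1875,.127]'; python3 - <<'E'
from h import *
s=eyes.read_camera('side');t=eyes.read_camera('top')
for p in(s,t):
  for n in('steel_ball1','tap_point'): print([(r['centre'],round(r['p'],2)) for r in models.search_frame(p,n)[:4]])
p=s['pixels'][120:240,250:390,::-1]
cv2.imwrite('pics/s2.png',cv2.resize(p,None,fx=5,fy=5,interpolation=cv2.INTER_CUBIC))
E
```

```text
6.5 [ 0.55640024 -0.18825953  0.13956977] [179.99053617  21.84513033 -11.30256771] ztool [-0.3649149   0.07276576 -0.92819301] tip [ 0.55129143 -0.18724081  0.12657506] [-0.09634468  0.55313635 -0.04109797] [ 31.09451092  32.69116644 -22.93189006  79.48903313  11.35385904
  92.18562578 -93.96267456] 0.00041384715844981876
tool delta cm [ 0.00788693  0.02133642 -0.0489392 ]
down in tool [ 3.72099063e-01 -1.53314314e-04  9.28193010e-01]
[]
[([340.8, 151.0], 0.55)]
[]
[([321.9, 216.3], 0.82)]
```

View pics/s2.png

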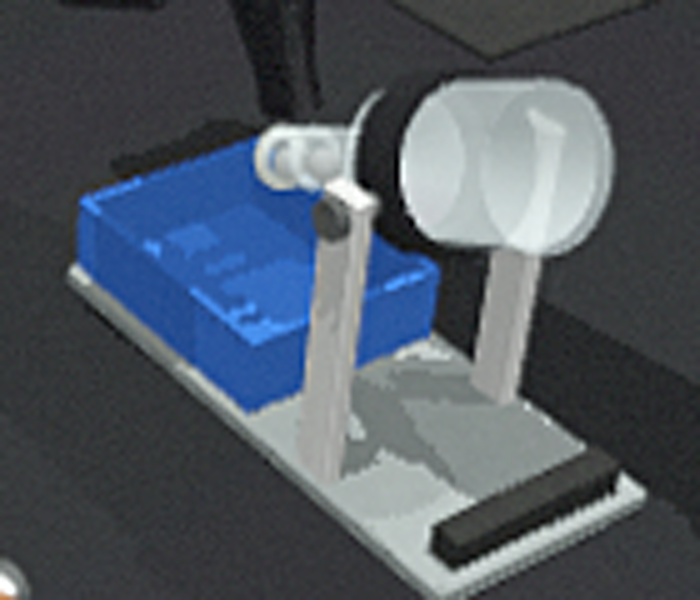

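The bottle rocked about 25 mm, but both balls still show in the neck at crop (285,160) and (320,155). I'll repeat more briskly, with a short hold at the bottom.

Emit:
{"op": "drive_tool", "data": {"angular": [[0,0,0],[0,0,0],[0,0,0],[0,0,0],[0,0,0]], "delta_pos": [[0.38,0,0.92],[0.36,0,0.9],[0.36,0,0.9],[0.3,0,0.75],[0,0,0]], "gripper": [0,0,0,0,0]}}

```text
time_s: 7.3
tool_pos: [0.5569, -0.1884, 0.1014]
tool_rot: [180.0, 21.8, -11.3]
force: [1.0, -0.3, 4.9]
grip_width: 0.0002
grasp_force: 2.7
```

Emit:
{"op": "drive_tool", "data": {"angular": [[0,0,0],[0,0,0],[0,0,0],[0,0,0],[0,0,0],[0,0,0]], "delta_pos": [[-0.46,0,-1.15],[-0.46,0,-1.15],[-0.46,0,-1.15],[0,0,0],[0,0,0],[0,0,0]], "gripper": [0,0,0,0,0,0]}}

```text
time_s: 7.9
tool_pos: [0.5563, -0.1882, 0.1386]
tool_rot: [180.0, 21.9, -11.3]
force: [-0.3, 0.4, 0.1]
grip_width: 0.0007
grasp_force: 0.0
```

```bash
python3 m.py '[.5515,-.1875,.127]'; python3 - <<'E'
from h import *
s=eyes.read_camera('side');t=eyes.read_camera('top')
for p in(s,t):
  for n in('steel_ball1',): print([(r['centre'],round(r['p'],2)) for r in models.search_frame(p,n)[:4]])
p=s['pixels'][120:240,250:390,::-1]
cv2.imwrite('pics/s3.png',cv2.resize(p,None,fx=5,fy=5,interpolation=cv2.INTER_CUBIC))
E
```

```text
7.9 [ 0.5562657  -0.18824464  0.13864812] [179.99769167  21.89244979 -11.30004662] ztool [-0.36564522  0.07302235 -0.9278854 ] tip [ 0.55114666 -0.18722233  0.12565773] [-0.26489699  0.3641497   0.06133026] [ 31.08820962  32.75359158 -22.92004153  79.51939107  11.36372901
  92.14294182 -93.96816316] 0.0007305779532549109
tool delta cm [-0.0128503   0.02031082 -0.13949468]
down in tool [ 3.72865513e-01 -3.73825751e-05  9.27885396e-01]
[]
[]
```

View pics/s3.png

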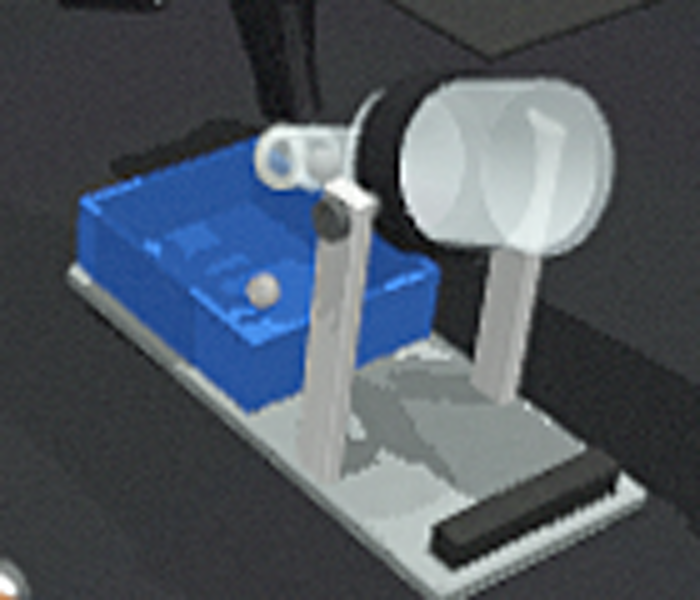

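One ball is in the tray (crop (262,290)), and the other is still in the neck at (322,155). I'll tap again the same way.

Emit:
{"op": "drive_tool", "data": {"angular": [[0,0,0],[0,0,0],[0,0,0],[0,0,0],[0,0,0]], "delta_pos": [[0.38,0,0.92],[0.36,0,0.9],[0.36,0,0.9],[0.3,0,0.75],[0,0,0]], "gripper": [0,0,0,0,0]}}

```text
time_s: 8.6
tool_pos: [0.5569, -0.1885, 0.1012]
tool_rot: [180.0, 21.8, -11.3]
force: [0.8, -1.1, 5.8]
grip_width: 0.0004
grasp_force: 2.7
```

Emit:
{"op": "drive_tool", "data": {"angular": [[0,0,0],[0,0,0],[0,0,0],[0,0,0],[0,0,0],[0,0,0]], "delta_pos": [[-0.46,0,-1.15],[-0.46,0,-1.15],[-0.46,0,-1.15],[0,0,0],[0,0,0],[0,0,0]], "gripper": [0,0,0,0,0,0]}}

```text
time_s: 9.2
tool_pos: [0.5563, -0.1882, 0.1384]
tool_rot: [-180.0, 21.9, -11.3]
force: [-0.7, -0.6, -1.4]
grip_width: 0.0005
grasp_force: 0.0
```

```bash
python3 m.py '[.5515,-.1875,.127]'; python3 - <<'E'
from h import *
s=eyes.read_camera('side')
p=s['pixels'][120:240,250:390,::-1]
cv2.imwrite('pics/s4.png',cv2.resize(p,None,fx=5,fy=5,interpolation=cv2.INTER_CUBIC))
E
```

```text
9.2 [ 0.55634741 -0.18823759  0.1383963 ] [-179.99908219   21.89699807  -11.29476811] ztool [-0.36571315  0.07305831 -0.92785579] tip [ 0.55122743 -0.18721477  0.12540632] [-0.70443751 -0.6364769  -1.35789077] [ 31.08350926  32.77773237 -22.91943256  79.51539578  11.36949267
  92.12893383 -93.96908212] 0.0004955849107950063
tool delta cm [-0.02945014  0.02262919 -0.15992303]
down in tool [3.72939169e-01 1.48631867e-05 9.27855795e-01]
```

View pics/s4.png

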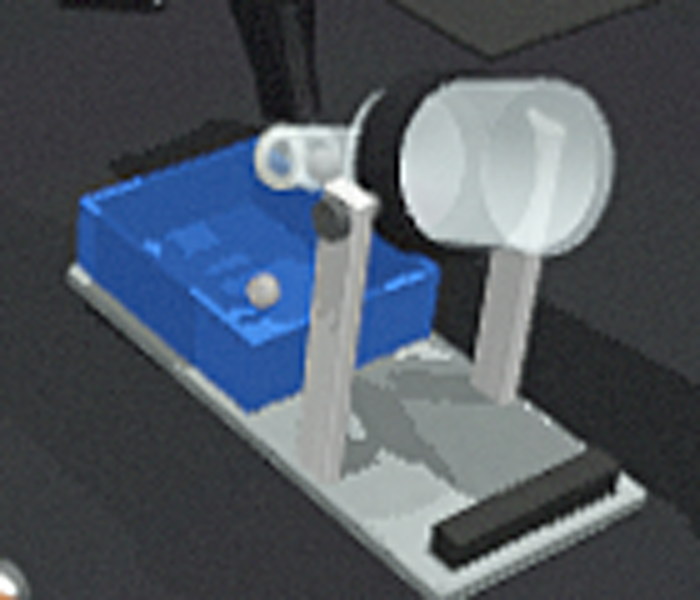

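The second ball has not moved (still at crop (322,155)). Same depth again, but held longer, checked by image difference.

Emit:
{"op": "drive_tool", "data": {"angular": [[0,0,0],[0,0,0],[0,0,0],[0,0,0],[0,0,0],[0,0,0],[0,0,0]], "delta_pos": [[0.38,0,0.92],[0.36,0,0.9],[0.36,0,0.9],[0.3,0,0.75],[0,0,0],[0,0,0],[0,0,0]], "gripper": [0,0,0,0,0,0,0]}}

```text
time_s: 9.95
tool_pos: [0.5579, -0.1887, 0.1024]
tool_rot: [180.0, 21.7, -11.3]
force: [0.2, -1.1, 5.6]
grip_width: 0.0001
grasp_force: 2.6
```

Emit:
{"op": "drive_tool", "data": {"angular": [[0,0,0],[0,0,0],[0,0,0],[0,0,0],[0,0,0],[0,0,0]], "delta_pos": [[-0.46,0,-1.15],[-0.46,0,-1.15],[-0.46,0,-1.15],[0,0,0],[0,0,0],[0,0,0]], "gripper": [0,0,0,0,0,0]}}

```text
time_s: 10.55
tool_pos: [0.5564, -0.1883, 0.138]
tool_rot: [-180.0, 21.9, -11.3]
force: [-0.3, 0.7, -1.0]
grip_width: 0.0006
grasp_force: 0.0
```

```bash
cat > d.py <<'E'
from h import *
s=eyes.read_camera('side')
p=cv2.resize(s['pixels'][120:240,250:390,::-1],None,fx=5,fy=5,interpolation=cv2.INTER_CUBIC)
cv2.imwrite('pics/cur.png',p)
a=cv2.GaussianBlur(cv2.imread('pics/s4.png'),(9,9),0);b=cv2.GaussianBlur(p,(9,9),0)
d=cv2.absdiff(a,b).max(2)
print('time',telemetry.get_obs()['time_s'])
n,l,st,c=cv2.connectedComponentsWithStats((d>30).astype('uint8'))
print([(np.round(c[i]).tolist(),int(st[i,4])) for i in range(1,n) if st[i,4]>60])
print('neck ball',a[155,322],b[155,322])
E
python3 d.py
```

```text
time 10.6
[]
neck ball [207 207 201] [209 210 201]
```

Emit:
{"op": "drive_tool", "data": {"angular": [[0,0,0],[0,0,0],[0,0,0],[0,0,0],[0,0,0],[0,0,0],[0,0,0],[0,0,0],[0,0,0],[0,0,0]], "delta_pos": [[0.56,0,1.4],[0.56,0,1.4],[0.32,0,0.8],[0,0,0],[-0.72,0,-1.8],[-0.72,0,-1.8],[0,0,0],[0,0,0],[0,0,0],[0,0,0]], "gripper": [0,0,0,0,0,0,0,0,0,0]}}

```text
time_s: 11.6
tool_pos: [0.5565, -0.1883, 0.1378]
tool_rot: [-180.0, 21.9, -11.3]
force: [-0.3, 0.5, -0.3]
grip_width: -0.0001
grasp_force: 0.0
```

```bash
python3 d.py
```

```text
time 11.65
[([326.0, 174.0], 338), ([205.0, 243.0], 979), ([251.0, 280.0], 367), ([271.0, 296.0], 373)]
neck ball [207 207 201] [186 186 176]
```

Something has moved. I'll retract upward and look.

Emit:
{"op": "drive_tool", "data": {"angular": [[0,0,0],[0,0,0],[0,0,0],[0,0,0],[0,0,0],[0,0,0]], "delta_pos": [[-0.75,0,-1.85],[-0.75,0,-1.85],[-0.75,0,-1.85],[-0.75,0,-1.85],[0,0,0],[0,0,0]], "gripper": [0,0,0,0,0,0]}}

```text
time_s: 12.25
tool_pos: [0.5569, -0.1883, 0.2185]
tool_rot: [180.0, 21.8, -11.3]
force: [-0.7, -0.3, -0.6]
grip_width: 0.0005
grasp_force: 0.0
```

```bash
python3 d.py; cp pics/cur.png pics/s6.png
```

```text
time 12.3
[([111.0, 3.0], 524), ([264.0, 58.0], 2844), ([308.0, 21.0], 321), ([258.0, 142.0], 67), ([326.0, 175.0], 335), ([150.0, 176.0], 209), ([204.0, 243.0], 1054), ([168.0, 247.0], 672), ([253.0, 281.0], 505), ([271.0, 295.0], 381), ([137.0, 324.0], 1462), ([274.0, 318.0], 61), ([449.0, 351.0], 354)]
neck ball [207 207 201] [182 182 170]
```

View pics/s6.png

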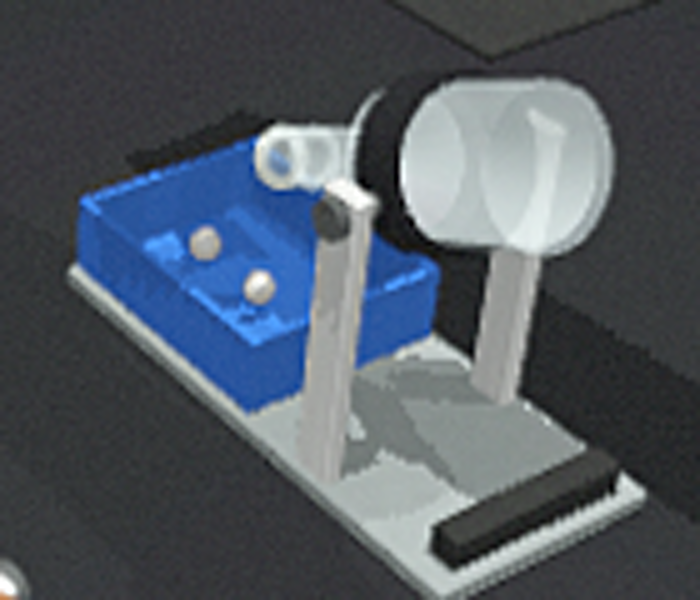

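Both balls lie in the blue tray, at crop (205,243) and (259,287). The neck is empty and the arm is clear, so I'm handing in.

```bash
python3 -c "
from cell import env
print(env.sign_off())"
```

```text
the job is handed in; nothing more can be done
None
```

Both steel balls dropped into the clear bottle's blue tray after five taps, the amber stand was left untouched, and the job was handed in at about 12.3 s of the 32 s allowed.

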